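# Set the purge-gas regulator and lock it

## Robot

A 6-joint arm with a two-finger parallel gripper is mounted at the origin on the work surface. World frame = base frame: x ahead of the robot, y to its left, z up, the work surface at z = 0. Lengths are in mm, angles in degrees, forces in N, time in s.
With the tool pointing down it reaches from about 350 to 850 mm from the base axis. Payload 8.1 kg.
Tool frame: the origin (TCP) lies on the centre line of the jaws, within the pads' length; the fingertips stand 19 mm ahead of it and the grasp point (between the pads) is the TCP; z points along the fingers, y is the line along which they close (so a half turn about z gives the same grasp; the last joint's range is limited). The gripper opens to 85 mm and grips with 20 to 120 N. Pads are 22 mm wide; open, the fingers measure 114 mm over their backs; the gripper's body (76 mm by 85 mm) begins 54 mm behind the grasp point. The pads swing forward as they close: fully open they stand 13 mm farther back than shut.
Start: joints at [59.106, 7.471, 85.268, -0, 87.261, -4.893], TCP at [263.011, 539.287, 250.292] pointing down, gripper open.
Joint ranges: [-169.43, 169.43], [-51.17, 129.36], [1.28, 143.12], [-76.62, 256.62], [0, 156.53], [-152.29, 152.29]. Speed limits (degrees/s): [136.94, 136.94, 159.86, 180, 180, 180].

## Interface

Orientations are given as [roll, pitch, yaw] about the fixed x, y, z axes, in that order (R = Rz(yaw) Ry(pitch) Rx(roll)).
In Python, from bench import r gives the robot as it stands. The module is installed in compiled form; this text tells all that it offers.
- The arm moves only by the tool servo_tool, never from a script. Its arguments are lists of equal length, an entry for each row: "fingers": the finger opening in m, from 0 to 0.0854; "linear": the shift along the tool's x, y, z in m, a list of three; "rotation": the turn, a rotation vector about the tool's x, y, z in degrees, a list of three. A call has 1 to 10 rows; each row is the pose to reach, as a shift and turn from the pose commanded when the call began, along the tool's axes at that moment; what a row does not reach only later rows make up. A row lasts 1/10 s, in which the tool goes at most 50 mm and 8.59 degrees, less where a joint would pass 70% of its speed; a pose out of reach is approached as far as the arm can. A call with a gripper value outside its range is refused whole. The fingers move at their own pace and stop on an object; "force" is the grip in N (left out, the last holds). Time passes only in rows, so rows that repeat a pose let the fingers close. It gives the time, the measured TCP pose, the force, the opening and the grip force at its end, in the units of the state.
- r.sense(): the state, without advancing time (a new reading comes with each control period).
- r.snapshot(name): name is "side" or "top" or "wrist"; returns a dict with "frame" (400x640x3 uint8, red, green, blue), "fx", "fy", "cx", "cy" (pixels), "k1" (the pictures are not rectified: a ray, as slopes to the right and down, at radius r is drawn at 1 + k1 r^2 times it, then the intrinsics apply), "camera_from_world" (4x4, takes a point from world to camera coordinates). Camera axes: x right, y up, looking along -z (the intrinsics and any distortion apply to the point x, -y, -z); pixel columns grow to the right and rows downward; lengths in mm; the calibration is good to about 2 mm. A picture is of the moment at which its call begins. There is no depth.
- r.hand_in(): hands the job in; it is judged then, once.
The state is a dict: "time": time; "joint_pos": joint angles; "qd": joint speeds; "joint_efforts": joint torques, N m; "tool_pos": TCP position; "tcp_rot": TCP orientation; "ft_force": force on the tool from outside, world axes, zero at the start; "wrist_torque": the same for the moment, N m; "finger_gap": finger opening in mm; "grip_force": force on a finger pad.
Only numpy, scipy, OpenCV 4.12 (cv2) and the standard library are available. Lean on these libraries where they do the work, as an engineer would, in place of code of your own. Each camera call takes 0.05 s, during which the arm holds its last target. There are 200 camera calls.

## Task

Turn the knob of the gas regulator clockwise until its pointer is on the raised mark. Only then slide the forked lock, which is kept in the holster, along the regulator's guide, fork first, under the lips and astride the knob, until it is fully home against the end stop, with the pointer still on the mark. Leave the other things on the bench where they are and let go of everything.

Things in the scene. Friction and masses are not known exactly. Their poses are not given: they have to be found in the camera images.
- regulator: gas regulator fixed to the bench: grey block 225 x 110 x 30 mm high, round gauge (60 mm across, 44 high) beyond it at x = 278 mm. Origin on the bench, on its centre line; x = the way the lock slides, z up. Block from x = 20 to 245 mm; its top (z = 30) is the guide's floor. x = 20 to 110: open entry without walls. x = 111 to 145: walls 16.5 mm high that funnel in.
- home (a point): where lock_center lies when the lock is fully home: x = 143, y = 0, z = 37 mm of the regulator (its axes too). From x = 145 to 218 mm the guide is 63 mm wide, under lips (z = 46.5 to 51.5) with 46 mm open between, so the lock gets in only by sliding along the floor. A solid end stop, x = 218 to 245, top z = 51.5, meets the fork's tips; push until it is felt.
- knob (a joint): knob angle, rad, 0 to 4.0. Grows clockwise seen from above; at 2.60 the pointer is on the mark and points along the regulator's +x. Starts 1.7 to 2.5 short of it; stays where left (friction about 0.1 N m). The steel neck under the handle (44 x 16 mm, along it) is what the fork straddles: it passes only if the handle lies along the guide within about 0.14 rad.
- knob_axis (a point): on the knob's axis half-way up its handle, 71 mm above the bench, at x = 170 mm of the regulator; its axes do not turn with the knob. Handle: upright black bar 16 mm wide, 70 mm long, from 54 to 88 mm above the bench, centred on the axis; one end round, the other sharp with the pointer. Fingertips must stay above the lips (51.5 mm).
- pointer_tip (a point): tip of the thin steel pointer at the sharp end of the knob's handle, 48 mm from the knob's axis and 59 mm above the bench
- mark (a point): middle of the mark, a single raised dark rib 22 x 5 x 4 mm on top of the end stop, along the regulator's x axis, 62.5 mm beyond the knob's axis
- holster: dark steel holster fixed to the bench, 95 x 80 x 52 mm high, that keeps the lock. Origin on the bench; it reaches from x = -50 to +45 mm. Mouth faces +x; back and sides closed, the roof has only a 12 mm slot, so the lock comes out only drawn straight along +x, some 95 mm until its grip block is free. Inside 70 mm wide, 48 mm high.
- lock_center (a point): the lock, loose: flat aluminium plate 150 x 60 x 14 mm, about 0.3 kg; this is the middle of its length and width, half-way up the plate (7 mm over its underside). x axis towards the fork: two prongs 20 mm wide, 20 mm slot between, from x = -1 to rounded tips at +75 mm. Starts flat on the bench in the holster, x axes alike, centre about 37 mm ahead of the holster's origin.
- lock_prongs (a point): point between the lock's two prongs, half-way up, at x = +52 mm of lock_center, 23 mm from the tips. Only the prongs stick out of the holster at the start: take them across both, 60 mm wide, 14 mm high, lying on the bench. They cannot be held there in the guide: no room for fingers under the lips.
- lock_block (a point): middle of the lock's grip block, on the tail at x = -45 mm of lock_center, 29 mm over the lock's underside: 36 mm long (x), 24 mm wide (y), 30 mm high on the plate, its top 44 mm over the underside. Under the holster's roof at the start, out of reach. With the lock home it is 72 mm before the knob's axis.
- screwdriver: bystander: screwdriver lying on the bench between the task's things; its length is along its x axis
- spool: bystander: small steel spool 36 mm across, 42 mm high, standing on the bench near the robot; origin under its centre
- jar: bystander: orange jar 70 mm across, 75 mm high; origin under its centre
- bracket: bystander: aluminium angle bracket 60 x 50 x 60 mm; origin under its centre
- coupler: bystander: black connector box 90 x 45 x 30 mm; origin under its centre
- foot: bystander: dark steel disc 90 mm across, 16 mm high; origin under its centre
Things that resemble listed ones, but are neither listed nor needed, are in the scene too. What is shaped like the part that bears lock_center but green, orange or red is not meant.

How it is judged:
By the outcome, as a careful person would: the job done as asked, in the order asked, and still so for the second after the job is handed in, with the robot touching nothing.
It also fails if it takes over 72 s, if anything falls off the work surface, if the arm or the gripper's body presses on something with over 40 N, if the wrist force passes 120 N, or if a joint passes its speed limit or range.

## Working session

There is one attempt and no reset: what is moved stays moved. The work goes in short steps, Python scripts to look and compute and a tool call to move; the robot and the scene stay as the last step left them, time stands still between calls to the robot, and variables do not carry over. Pictures are saved under pics/ and viewed, at most 10 in all, crops included, and the job is handed in when it is done.

Besides the shell and the picture viewer there is one more tool, called after "Emit:" as name(argument=value, ...) on one line, values as JSON. servo_tool: Moves the arm, as the interface text tells. Its arguments: {"type":"object","properties":{"fingers":{"type":"array","items":{"type":"number"}},"linear":{"type":"array","items":{"type":"array","items":{"type":"number"}}},"rotation":{"type":"array","items":{"type":"array","items":{"type":"number"}}},"force":{"type":"number"}},"required":["fingers","linear","rotation"]}

```bash
mkdir -p pics; cat > h.py <<'E'
from bench import r
import numpy as np, cv2
def snap(n):
    s=r.snapshot(n); np.save('pics/_%s.npy'%n,s,allow_pickle=True); return s
def load(n): return np.load('pics/_%s.npy'%n,allow_pickle=True).item()
def ray(s,u,v):
    p=np.array([(u-s['cx'])/s['fx'],(v-s['cy'])/s['fy']]); q=p.copy()
    for _ in range(30): q=p/(1+s['k1']*(q@q))
    T=np.array(s['camera_from_world']); R=T[:3,:3]; o=-R.T@T[:3,3]
    return o,R.T@np.array([q[0],-q[1],-1])
def onz(s,u,v,z):
    o,d=ray(s,u,v); return o+d*(z-o[2])/d[2]
def proj(s,P):
    T=np.array(s['camera_from_world']); c=T[:3,:3]@np.array(P,float)+T[:3,3]
    q=np.array([c[0],-c[1]])/-c[2]; q=q*(1+s['k1']*(q@q))
    return np.array([q[0]*s['fx']+s['cx'],q[1]*s['fy']+s['cy']])
def save(s,name,crop=None,k=1):
    f=s['frame'][...,::-1]
    if crop: a,b,c,d=crop; f=f[b:d,a:c]
    cv2.imwrite('pics/'+name,cv2.resize(f,None,fx=k,fy=k,interpolation=cv2.INTER_CUBIC))
E
python3 - <<'E'
from h import *
for n in('top','side'):
    s=snap(n); save(s,n+'1.png'); T=np.array(s['camera_from_world']); print(n,s['fx'],s['k1'],-T[:3,:3].T@T[:3,3])
print(r.sense())
E
```

```text
top 462.1127279607114 -0.1219477349943181 [ 199.38546645   11.11904242 1534.05132703]
side 507.8988981367256 -0.0895586903850936 [-223.64174094 -813.53141805  915.74216641]
{'time': 0.1, 'joint_pos': array([ 5.91078106e+01,  7.51082424e+00,  8.53231562e+01,  3.14134178e-04,
        8.72613364e+01, -4.89271141e+00]), 'qd': array([ 0.03078763, -0.19383094, -0.16242689,  0.1039664 ,  0.02433374,
       -0.05438253]), 'joint_efforts': array([ 2.08563491e-03, -5.70944810e+01, -5.01946306e+01,  1.68260090e-05,
        7.76796544e-03,  2.60885116e-05]), 'tool_pos': array([262.75515597, 538.89400546, 249.34773451]), 'tcp_rot': array([-1.79905057e+02, -8.44219757e-03,  1.54000500e+02]), 'ft_force': array([-1.06570635, -0.2093904 , -0.22901612]), 'wrist_torque': array([ 0.0328806 ,  0.0136828 , -0.02949608]), 'grip_force': 0.0, 'finger_gap': 85.4360332127111}
```

View pics/top1.png

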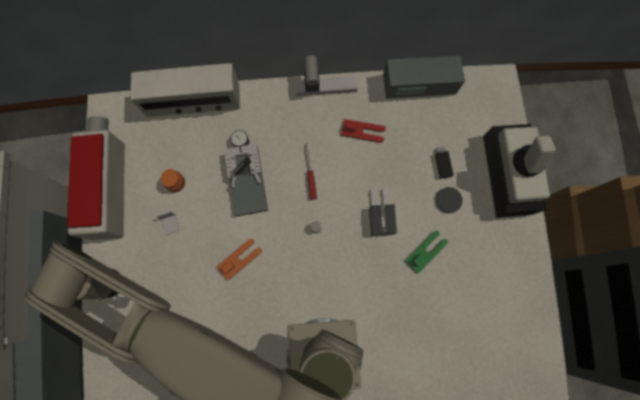

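View pics/side1.png

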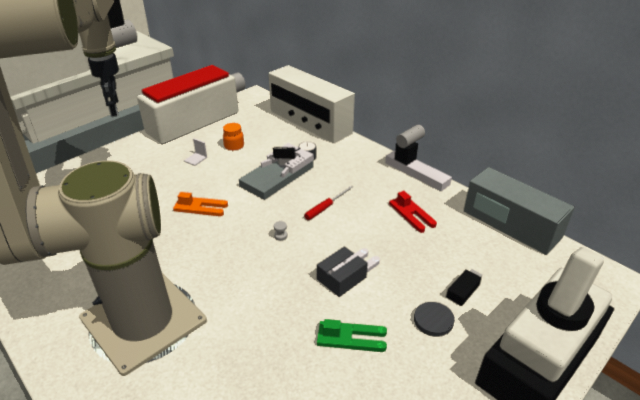

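The top view shows the regulator (245,180), the holster (382,213) with aluminium prongs sticking out near (376,197), the screwdriver (310,175) and the spool (314,228). There are four fork shapes: red (362,130), orange (240,258), green (427,251) and the bare aluminium one in the holster (376,200). Only the last fits, because the coloured ones are excluded. I'll confirm it in an enlarged crop.

```bash
python3 - <<'E'
from h import *
t=load('top'); s=load('side')
def c(s,a,b): 
    return cv2.resize(s['frame'][b:b+100,a:a+130,::-1],(400*1,308),interpolation=cv2.INTER_CUBIC)
g=np.vstack([np.hstack([c(t,185,120),c(t,320,160)]),np.hstack([c(s,225,115),c(s,290,220)])])
g=cv2.convertScaleAbs(cv2.resize(g,(780,598)),alpha=1.5,beta=15)
cv2.imwrite('pics/crop1.png',g)
E
```

```text
(no output)
```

View pics/crop1.png

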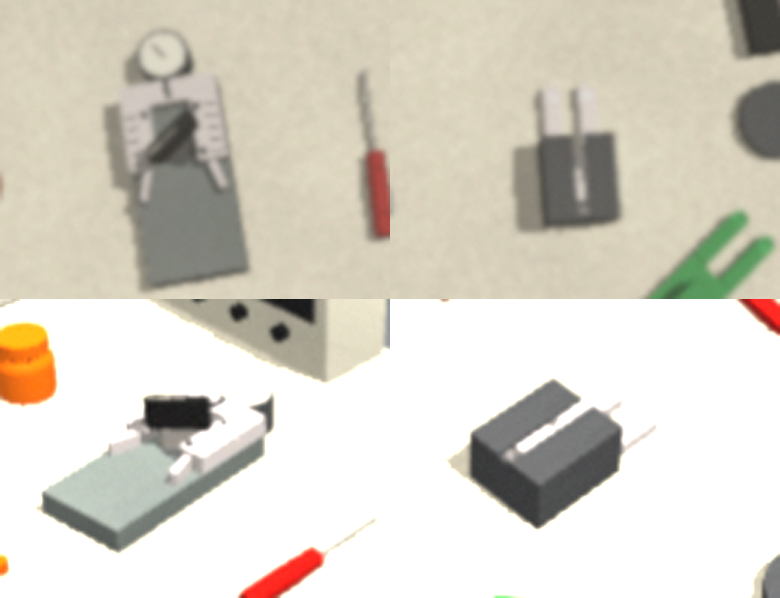

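The crop confirms it: the bare aluminium prongs stick out of the holster mouth, with the block visible through the roof slot. The knob handle lies diagonally, and its pointer should be the lower-left end, at about (235,173). Next I'll get rough poses, then refine them with the wrist camera.

```bash
python3 - <<'E'
from h import *
t=load('top'); np.set_printoptions(precision=1,suppress=True)
A=lambda X,Y:(185+X/3,120+Y/3); B=lambda X,Y:(320+(X-390)/3,160+Y/3)
f=lambda p,z:onz(t,*p,z)
print('reg near L,R z30',f(A(150,282),30),f(A(247,266),30))
print('stop far L,R z51',f(A(122,87),51.5),f(A(212,74),51.5))
print('gauge',f(A(163,52),44)); print('handle ends z88',f(A(153,157),88),f(A(192,116),88))
print('holster front L R z52',f(B(541,140),52),f(B(614,132),52),'back',f(B(546,224),52),f(B(618,217),52))
print('tips z14',f(B(550,90),14),f(B(587,88),14))
print('spool',onz(t,314,228,42),'screwdriver',onz(t,306,146,10),onz(t,312,199,15))
w=snap('wrist'); T=np.array(w['camera_from_world']); R=T[:3,:3].T; print('cam',R@-T[:3,3],'look',-R[:,2],'up',R[:,1],w['fx'])
E
```

```text
reg near L,R z30 [480.3 257.4  30. ] [489.9 149.2  30. ]
stop far L,R z51 [700.9 276.6  51.5] [707.9 174.5  51.5]
gauge [741.3 229.8  44. ]
handle ends z88 [606.4 239.   88. ] [649.2 194.6  88. ]
holster front L R z52 [ 466.1 -188.9   52. ] [ 468.6 -269.7   52. ] back [ 374. -185.   52.] [ 375.2 -263.6   52. ]
tips z14 [ 529.2 -210.    14. ] [ 528.2 -252.1   14. ]
spool [411.9   0.1  42. ] screwdriver [703.4   5.4  10. ] [514.2  -1.   15. ]
cam [198.2 570.6 372.5] look [ 0.3 -0.1 -1. ] up [-0.9  0.4 -0.3] 339.83570981046233
```

```bash
cat >> h.py <<'E'
from scipy.spatial.transform import Rotation as Ro
np.set_printoptions(precision=2,suppress=True)
def go(x,y,z,yaw):
    """tool-frame shift (m) and rotvec (deg) from measured pose to tool-down target"""
    q=r.sense(); R=Ro.from_euler('xyz',q['tcp_rot'],degrees=True)
    G=Ro.from_euler('xyz',[180,0,yaw],degrees=True)
    l=R.inv().apply(np.array([x,y,z])-q['tool_pos'])/1000
    print('lin',np.round(l,4),'rot',(R.inv()*G).as_rotvec(degrees=True).round(2),'t',q['time'],'pos',q['tool_pos'],q['tcp_rot'],'j',q['joint_pos'].round(0))
E
python3 -c "
from h import *
go(600,215,270,134)"
```

```text
lin [-0.45 -0.14 -0.02] rot [-0.08  0.01 20.  ] t 0.15 pos [262.8  538.95 249.48] [-179.92   -0.01  154.  ] j [59.  8. 85.  0. 87. -5.]
```

Emit:
servo_tool(fingers=[0.085, 0.085, 0.085, 0.085, 0.085, 0.085, 0.085, 0.085, 0.085, 0.085], linear=[[-0.45, -0.14, -0.02], [-0.45, -0.14, -0.02], [-0.45, -0.14, -0.02], [-0.45, -0.14, -0.02], [-0.45, -0.14, -0.02], [-0.45, -0.14, -0.02], [-0.45, -0.14, -0.02], [-0.45, -0.14, -0.02], [-0.45, -0.14, -0.02], [-0.45, -0.14, -0.02]], rotation=[[0, 0, 20], [0, 0, 20], [0, 0, 20], [0, 0, 20], [0, 0, 20], [0, 0, 20], [0, 0, 20], [0, 0, 20], [0, 0, 20], [0, 0, 20]])

```text
time: 1.15
tool_pos: [608.5, 212.4, 269.8]
tcp_rot: [-180.0, 0.1, 133.8]
ft_force: [-0.9, 0.0, -0.9]
finger_gap: 85.3
grip_force: 0.0
```

Emit:
servo_tool(fingers=[0.085, 0.085], linear=[[0, 0, 0], [0, 0, 0]], rotation=[[0, 0, 0], [0, 0, 0]])

```text
time: 1.35
tool_pos: [605.9, 215.9, 269.6]
tcp_rot: [-179.9, -0.1, 133.9]
ft_force: [-0.2, 0.6, 0.1]
finger_gap: 85.0
grip_force: 0.0
```

```bash
python3 - <<'E'
from h import *
go(600,215,270,134)
w=snap('wrist'); save(w,'w1.png')
E
```

```text
lin [ 0. -0. -0.] rot [-0.05 -0.06 -0.07] t 1.35 pos [605.93 215.92 269.61] [-179.95   -0.06  133.93] j [ 15.  14.  76.   0.  90. -29.]
```

View pics/w1.png

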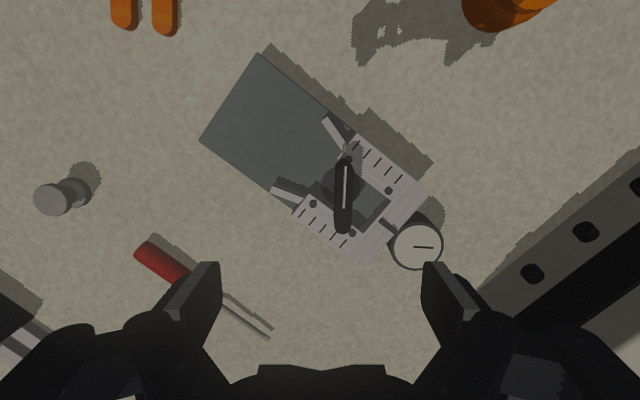

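The wrist view shows the regulator with corners near (257,53) and (198,140), the handle running from (347,158) to (344,233) with the pointer at its upper end near (348,150), and the gauge at (417,247). The mark is at (388,225).

```bash
python3 - <<'E'
from h import *
w=load('wrist'); f=w['frame']
g=cv2.cvtColor(f,cv2.COLOR_RGB2GRAY)
# handle
m=np.zeros_like(g); m[140:245,325:365]=(g[140:245,325:365]<45)*255
n,l,st,c=cv2.connectedComponentsWithStats(m); i=1+st[1:,4].argmax(); ys,xs=np.where(l==i)
print('handle',st[i],cv2.minAreaRect(np.c_[xs,ys].astype(np.float32)))
# white line
m=np.zeros_like(g); m[160:212,338:352]=(g[160:212,338:352]>90)*255
ys,xs=np.where(m>0); print('line',len(xs),xs.min(),xs.max(),ys.min(),ys.max())
a=onz(w,xs[ys<172].mean(),ys[ys<172].mean(),88);b=onz(w,xs[ys>200].mean(),ys[ys>200].mean(),88);print(a,b,np.degrees(np.arctan2(*(a-b)[1::-1])))
print('handle ends', onz(w,347.5,156,88),onz(w,344,233,70))
# block corners subpixel
for p in [(257,53),(198,140)]:
    q=cv2.cornerSubPix(g,np.array([[p]],np.float32),(6,6),(-1,-1),(3,50,.01))[0,0]; print('corner',q,onz(w,*q,30))
# block top-left long edge & right edge, gauge
cs=cv2.HoughCircles(cv2.medianBlur(g,3)[200:290,370:460],cv2.HOUGH_GRADIENT,1,50,param1=80,param2=15,minRadius=18,maxRadius=32)
print('gauge',cs[0,:2]+[370,200,0] if cs is not None else None, onz(w,417,247,44))
print('mark ends',onz(w,380,219,55.5),onz(w,397,232,55.5))
save(w,'w1c.png',(240,100,470,290),3.4)
for n in('top','side'):snap(n)
E
```

```text
handle [ 325  156   35   78 1293] ((341.59295654296875, 193.66900634765625), (31.60995101928711, 77.17662048339844), 13.706961631774902)
line 102 343 346 166 208
[610.12 242.34  88.  ] [632.67 217.54  88.  ] 132.286488487908
handle ends [603.39 251.96  88.  ] [659.05 193.46  70.  ]
corner [257.42  52.25] [476.68 259.3   30.  ]
corner [197.32 140.01] [486.73 151.15  30.  ]
gauge [[417.5 243.5  25.7]] [737.25 231.9   44.  ]
mark ends [679.72 227.35  55.5 ] [703.22 229.85  55.5 ]
```

View pics/w1c.png

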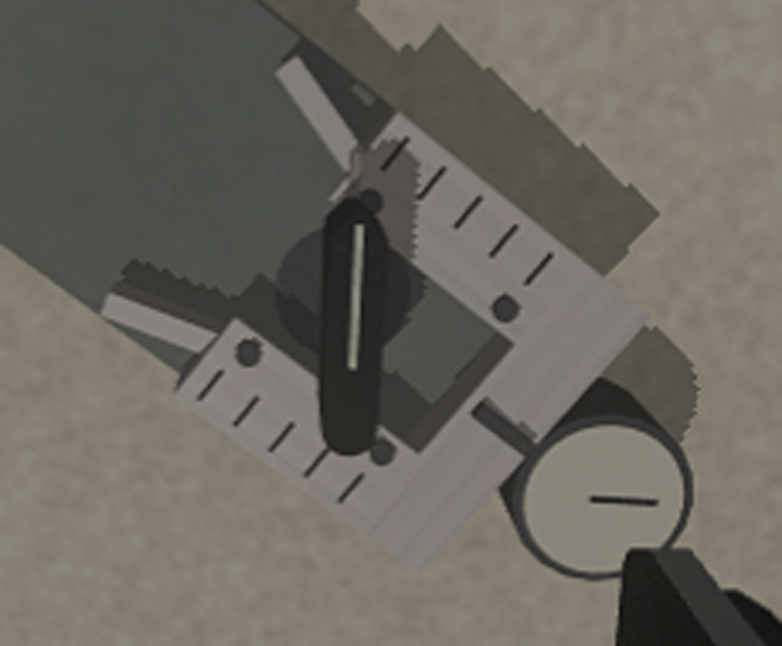

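```bash
python3 - <<'E'
from h import *
w=load('wrist')
C=lambda X,Y,z:onz(w,240+(X+.5)/3.4-.5,100+(Y+.5)/3.4-.5,z)[:2]
print('far stop corners',C(648,318,51.5),C(418,572,51.5))
print('inner stop corners',C(512,345,51.5),C(418,450,51.5))
print('entry lip corners',C(393,112,51.5),C(178,388,51.5))
print('mark side mid',(C(485,400,55.5)+C(477,410,55.5))/2,(C(538,432,55.5)+C(530,443,55.5))/2)
print('handle round end',C(350,457,88),'sharp',C(352,198,88), 'sides mid',(C(322,330,88)+C(384,330,88))/2,(C(325,250,88)+C(385,250,88))/2)
print('pointer',C(355,160,59), 'block top corners');
E
```

```text
far stop corners [697.99 282.23] [708.88 174.32]
inner stop corners [674.52 247.78] [678.47 203.84]
entry lip corners [598.19 271.6 ] [610.11 166.48]
mark side mid [680.37 228.33] [699.95 232.43]
handle round end [653.1  195.89] sharp [601.79 248.08] sides mid [627.5  222.72] [612.22 238.77]
pointer [599.05 254.52] block top corners
```

```bash
python3 -c "
from h import *
go(629,221,76,133.5)"
```

```text
lin [-0.01  0.02  0.19] rot [-0.02 -0.03  0.59] t 1.5 pos [605.19 217.36 270.16] [-179.98   -0.03  134.09] j [ 15.  14.  76.   0.  90. -29.]
```

Emit:
servo_tool(fingers=[0.07, 0.06, 0.06, 0.06, 0.06, 0.06, 0.06, 0.06, 0.06, 0.06], linear=[[-0.014, 0.0196, 0.02], [-0.014, 0.0196, 0.05], [-0.014, 0.0196, 0.08], [-0.014, 0.0196, 0.11], [-0.014, 0.0196, 0.14], [-0.014, 0.0196, 0.16], [-0.014, 0.0196, 0.175], [-0.014, 0.0196, 0.188], [-0.014, 0.0196, 0.194], [-0.014, 0.0196, 0.194]], rotation=[[0, 0, 0.5], [0, 0, 0.5], [0, 0, 0.5], [0, 0, 0.5], [0, 0, 0.5], [0, 0, 0.5], [0, 0, 0.5], [0, 0, 0.5], [0, 0, 0.5], [0, 0, 0.5]])

```text
time: 2.5
tool_pos: [629.6, 219.9, 75.8]
tcp_rot: [-180.0, -0.0, 133.5]
ft_force: [-0.3, 0.6, 0.3]
finger_gap: 59.6
grip_force: 0.0
```

```bash
sed -i 's/precision=2/precision=4/' h.py; python3 -c "
from h import *
go(629,221,76,133.5); w=snap('wrist'); save(w,'w2.png')"
```

```text
lin [ 0.0012  0.0003 -0.0002] rot [-0.04 -0.02  0.02] t 2.5 pos [629.5624 219.9326  75.8198] [-179.9634   -0.0207  133.5208] j [ 15.  25.  83.   0.  72. -29.]
```

View pics/w2.png

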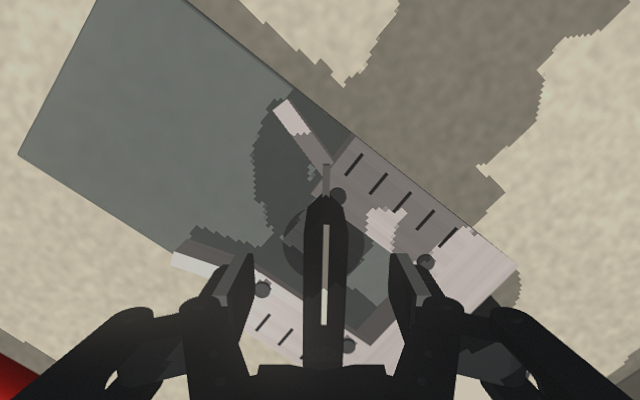

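The handle sits centred between the open pads at (326,260), with the pointer at (326,165). I'll grip it and turn clockwise.

Emit:
servo_tool(fingers=[0.03, 0.01, 0.01, 0.01, 0.01, 0.01], linear=[[0, 0, 0], [0, 0, 0], [0, 0, 0], [0, 0, 0], [0, 0, 0], [0, 0, 0]], rotation=[[0, 0, 0], [0, 0, 0], [0, 0, 0], [0, 0, 0], [0, 0, 0], [0, 0, 0]], force=50)

```text
time: 3.15
tool_pos: [630.7, 220.0, 77.4]
tcp_rot: [179.9, 0.0, 133.5]
ft_force: [0.4, 0.8, 6.2]
finger_gap: 15.1
grip_force: 50.9
```

Emit:
servo_tool(fingers=[0.01, 0.01, 0.01, 0.01, 0.01, 0.01, 0.01, 0.01, 0.01, 0.01], linear=[[0, 0, 0], [0, 0, 0], [0, 0, 0], [0, 0, 0], [0, 0, 0], [0, 0, 0], [0, 0, 0], [0, 0, 0], [0, 0, 0], [0, 0, 0]], rotation=[[0, 0, 5], [0, 0, 11], [0, 0, 17], [0, 0, 23], [0, 0, 29], [0, 0, 35], [0, 0, 41], [0, 0, 47], [0, 0, 53], [0, 0, 59]])

```text
time: 4.15
tool_pos: [630.0, 219.8, 77.3]
tcp_rot: [180.0, -0.0, 74.3]
ft_force: [-3.2, -0.5, 8.3]
finger_gap: 15.2
grip_force: 51.3
```

```bash
python3 -c "
from h import *
go(629,221,76,5.9)
q=r.sense();print(q['ft_force'],q['wrist_torque'],q['finger_gap'],q['grip_force'])"
```

```text
lin [ 0.0008 -0.0013  0.0013] rot [ 0.01 -0.01 68.37] t 4.15 pos [629.9904 219.8463  77.314 ] [179.987   -0.007   74.2664] j [15. 25. 83. -0. 72. 31.]
[-3.2269 -0.4744  8.3161] [-0.0771  0.5052  0.0862] 15.245824866188363 51.319284439086914
```

Emit:
servo_tool(fingers=[0.01, 0.01, 0.01, 0.01, 0.01, 0.01, 0.01, 0.01, 0.01, 0.01], linear=[[0, 0, 0], [0, 0, 0], [0, 0, 0], [0, 0, 0], [0, 0, 0], [0, 0, 0], [0, 0, 0], [0, 0, 0], [0, 0, 0], [0, 0, 0]], rotation=[[0, 0, 6], [0, 0, 13], [0, 0, 20], [0, 0, 27], [0, 0, 34], [0, 0, 41], [0, 0, 48], [0, 0, 55], [0, 0, 61], [0, 0, 65]])

```text
time: 5.15
tool_pos: [629.5, 220.4, 77.3]
tcp_rot: [-180.0, 0.0, 9.3]
ft_force: [-5.9, 2.1, 10.3]
finger_gap: 15.4
grip_force: 51.4
```

Emit:
servo_tool(fingers=[0.01, 0.01, 0.01], linear=[[0, 0, 0], [0, 0, 0], [0, 0, 0]], rotation=[[0, 0, 2], [0, 0, 3.2], [0, 0, 3.2]])

```text
time: 5.45
tool_pos: [629.5, 220.5, 77.3]
tcp_rot: [-180.0, 0.0, 6.3]
ft_force: [-6.1, 1.4, 10.0]
finger_gap: 15.0
grip_force: 51.7
```

Emit:
servo_tool(fingers=[0.03, 0.05, 0.06, 0.06, 0.06, 0.06, 0.06, 0.06, 0.06], linear=[[0, 0, 0], [0, 0, 0], [0, 0, 0], [0, 0, -0.03], [0, 0, -0.07], [0, 0, -0.11], [0, 0, -0.15], [0, 0, -0.18], [0, 0, -0.18]], rotation=[[0, 0, 0], [0, 0, 0], [0, 0, 0], [0, 0, 0], [0, 0, 0], [0, 0, 0], [0, 0, 0], [0, 0, 0], [0, 0, 0]])

```text
time: 6.35
tool_pos: [632.4, 220.2, 263.1]
tcp_rot: [-179.9, -0.6, 6.3]
ft_force: [1.3, -0.4, 0.4]
finger_gap: 60.1
grip_force: 0.0
```

```bash
python3 -c "
from h import *
go(629,221,250,5.9)
w=snap('wrist'); save(w,'w3.png'); t=snap('top'); save(t,'t3.png',(215,115,285,220),5)"
```

```text
lin [-0.0035 -0.0012  0.0131] rot [-0.08 -0.55  0.39] t 6.35 pos [632.4375 220.1995 263.1047] [-179.9254   -0.5534    6.2892] j [15. 17. 72. -0. 89. 99.]
```

View pics/w3.png

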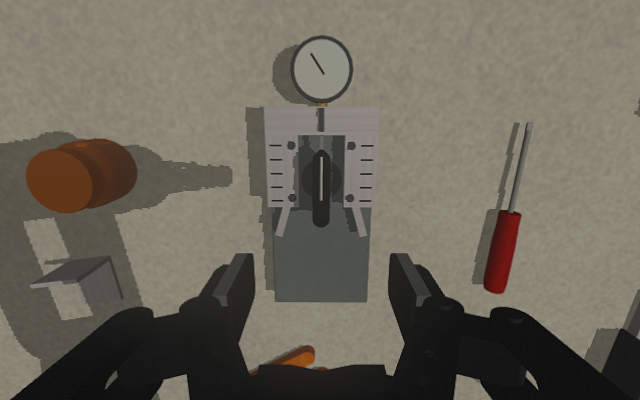

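The handle now points up in the image along the guide, with its line at (321,178), the mark at (321,119) and the gauge at (322,69). I'll measure the leftover angle.

```bash
python3 - <<'E'
from h import *
w=load('wrist'); g=cv2.cvtColor(w['frame'],cv2.COLOR_RGB2GRAY).astype(float)
def axis(rows,c0,c1,z,dark,th):
    P=[]
    for v in rows:
        x=np.arange(c0,c1); wt=(np.clip(th-g[v,c0:c1],0,None) if dark else np.clip(g[v,c0:c1]-th,0,None))
        if wt.sum()>20: P.append(onz(w,(wt*x).sum()/wt.sum(),v,z)[:2])
    P=np.array(P); a=np.polyfit(P[:,0],P[:,1],1); return len(P),P[0],P[-1],np.degrees(np.arctan(a[0])),a
L=axis(range(160,196),314,329,88,False,70); print('line',L)
M=axis(range(111,130),313,330,55.5,True,90); print('mark',M)
# block sides: edges at z=30, near part rows 245..295
E=[]
for v in range(245,297,3):
    gx=np.abs(cv2.Sobel(g,cv2.CV_64F,1,0,ksize=3)[v]); l=262+gx[262:285].argmax(); rr=358+gx[358:385].argmax()
    E.append(onz(w,(l+rr)/2,v,30)[:2])
E=np.array(E); print('block mid',E[0],E[-1])
# near edge
gy=np.abs(cv2.Sobel(g,cv2.CV_64F,0,1,ksize=3)); P=np.array([onz(w,u,290+gy[290:312,u].argmax(),30)[:2] for u in range(280,362,4)])
b=np.polyfit(P[:,1],P[:,0],1); print('near edge yaw',-np.degrees(np.arctan(b[0])),P.mean(0))
# end-stop far edge and inner slot edges
P=np.array([onz(w,u,100+gy[100:115,u].argmax(),51.5)[:2] for u in list(range(272,312,4))+list(range(330,374,4))])
b=np.polyfit(P[:,1],P[:,0],1); print('far edge yaw',-np.degrees(np.arctan(b[0])),P.mean(0))
gx=np.abs(cv2.Sobel(g,cv2.CV_64F,1,0,ksize=3))
for v in range(112,200,11):
    l=258+gx[v,258:275].argmax(); rr=368+gx[v,368:386].argmax(); print(v,l,rr,onz(w,l,v,51.5)[:2],onz(w,rr,v,51.5)[:2])
E
```

```text
line (36, array([658.5049, 223.2637]), array([626.8501, 220.0275]), np.float64(5.702899158475582), array([  0.0999, 157.4904]))
mark (19, array([699.4936, 228.1584]), array([683.0625, 226.5848]), np.float64(6.031784256641219), array([  0.1057, 154.3651]))
block mid [553.5522 218.2529] [489.7741 205.603 ]
near edge yaw 6.295923410066997 [481.7643 205.3272]
far edge yaw 6.05671386944463 [705.275  228.1932]
112 263 379 [692.5102 282.6957] [704.5477 173.0441]
123 264 378 [682.4595 281.1209] [694.3974 172.4043]
134 264 378 [672.1202 280.4775] [684.1676 170.7932]
145 269 373 [662.1307 274.9695] [673.2235 174.004 ]
156 265 377 [650.9833 278.1711] [663.0396 168.4667]
167 266 376 [640.1792 276.4896] [652.1308 167.7677]
178 266 371 [629.0666 275.7724] [640.5846 171.0434]
189 267 371 [617.8604 274.0341] [629.3755 169.3527]
```

Pointer angle 5.7° against regulator yaw of about 6.0°, so the knob is on the mark within 0.3°. Regulator origin is (461.7, 203.0), yaw 5.95°. Now over to the holster.

```bash
python3 -c "
from h import *
go(500,-230,260,0)"
```

```text
lin [-0.1788  0.4327 -0.0034] rot [-0.01 -0.1   6.29] t 6.45 pos [630.3865 219.6803 257.0051] [-179.9925   -0.0958    6.2877] j [15. 18. 73. -0. 89. 99.]
```

Emit:
servo_tool(fingers=[0.085, 0.085, 0.085, 0.085, 0.085, 0.085, 0.085, 0.085, 0.085, 0.085], linear=[[-0.179, 0.433, -0.003], [-0.179, 0.433, -0.003], [-0.179, 0.433, -0.003], [-0.179, 0.433, -0.003], [-0.179, 0.433, -0.003], [-0.179, 0.433, -0.003], [-0.179, 0.433, -0.003], [-0.179, 0.433, -0.003], [-0.179, 0.433, -0.003], [-0.179, 0.433, -0.003]], rotation=[[0, 0, 6.3], [0, 0, 6.3], [0, 0, 6.3], [0, 0, 6.3], [0, 0, 6.3], [0, 0, 6.3], [0, 0, 6.3], [0, 0, 6.3], [0, 0, 6.3], [0, 0, 6.3]])

```text
time: 7.45
tool_pos: [496.8, -233.8, 256.7]
tcp_rot: [-180.0, 0.2, -0.2]
ft_force: [0.4, 1.2, -0.1]
finger_gap: 85.5
grip_force: 0.0
```

Emit:
servo_tool(fingers=[0.085, 0.085, 0.085], linear=[[0, 0, 0], [0, 0, 0], [0, 0, 0]], rotation=[[0, 0, 0], [0, 0, 0], [0, 0, 0]])

```text
time: 7.75
tool_pos: [499.5, -229.0, 258.1]
tcp_rot: [-179.9, 0.1, 0.1]
ft_force: [0.0, 0.3, -0.4]
finger_gap: 85.1
grip_force: 0.0
```

```bash
python3 -c "
from h import *
go(500,-230,260,0)
w=snap('wrist'); save(w,'w4.png')"
```

```text
lin [ 0.0005  0.001  -0.0019] rot [-0.08  0.09  0.06] t 7.75 pos [ 499.461  -229.0191  258.1229] [-179.9221    0.0857    0.0556] j [-30.  -0.  93.   0.  88.  60.]
```

View pics/w4.png

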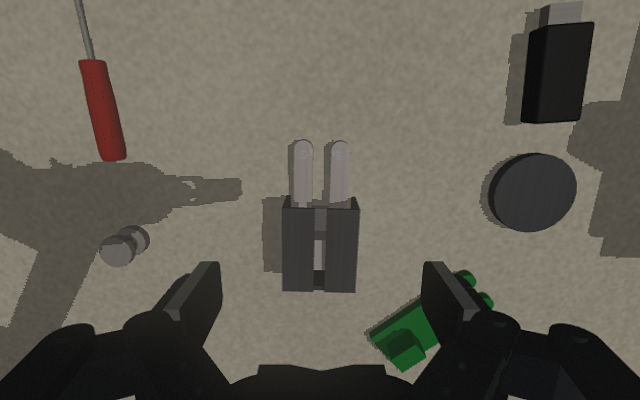

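The wrist view shows the bare prongs with tips at (303,140) and (340,140), and the holster roof running from (282,206) to (356,292). The green lock's nearest part is at (400,330), clear of the prongs.

```bash
python3 - <<'E'
from h import *
w=load('wrist'); g=cv2.cvtColor(w['frame'],cv2.COLOR_RGB2GRAY).astype(float)
gx=cv2.Sobel(g,cv2.CV_64F,1,0,ksize=3)
M=[]
for v in range(150,196,3):
    lo=286+np.abs(gx[v,286:300]).argmax(); li=306+np.abs(gx[v,306:318]).argmax(); ri=322+np.abs(gx[v,322:335]).argmax(); ro=342+np.abs(gx[v,342:356]).argmax()
    p=[onz(w,u,v,14)[:2] for u in(lo,li,ri,ro)]; M.append(np.r_[p[0],p[1][1],p[2][1],p[3][1]])
M=np.array(M); print(M[::4])
xx=M[:,0]; 
for k in range(1,5): print('edge',k,np.degrees(np.arctan(np.polyfit(xx,M[:,k],1)[0])),np.median(M[:,k]))
gy=cv2.Sobel(g,cv2.CV_64F,0,1,ksize=3)
for u in(303,340): v=132+np.abs(gy[132:150,u]).argmax(); print('tip',v,onz(w,u,v,14))
print('holster F',onz(w,282,207,52),onz(w,359,209,52),'B',onz(w,282,290,52),onz(w,356,292,52))
E
```

```text
[[ 523.5346 -192.0526 -218.9314 -230.7592 -258.7104]
 [ 510.5648 -191.6827 -219.9234 -230.7862 -255.7665]
 [ 497.3251 -191.3066 -219.8387 -230.8137 -253.8575]
 [ 483.8094 -192.0327 -219.7527 -230.8416 -258.5587]]
edge 1 -0.7110182218015657 -191.85659495784932
edge 2 1.179103588887859 -219.76349559745495
edge 3 4.29752709706262 -230.81715623027628
edge 4 4.508663584609636 -257.96656039360477
tip 140 [ 534.1596 -209.413    14.    ]
tip 141 [ 533.1315 -248.8781   14.    ]
holster F [ 471.0448 -189.202    52.    ] [ 468.9881 -267.211    52.    ] B [ 376.4345 -186.1927   52.    ] [ 374.0595 -266.9477   52.    ]
```

Emit:
servo_tool(fingers=[0.085, 0.085, 0.085, 0.085, 0.085, 0.085, 0.085], linear=[[0.011, 0, 0.04], [0.011, 0, 0.08], [0.011, 0, 0.12], [0.011, 0, 0.16], [0.011, 0, 0.19], [0.011, 0, 0.198], [0.011, 0, 0.198]], rotation=[[0, 0, 1.4], [0, 0, 1.4], [0, 0, 1.4], [0, 0, 1.4], [0, 0, 1.4], [0, 0, 1.4], [0, 0, 1.4]])

```text
time: 8.5
tool_pos: [509.8, -228.8, 60.1]
tcp_rot: [-179.9, 0.2, -1.3]
ft_force: [-0.8, -0.7, 0.9]
finger_gap: 84.8
grip_force: 0.0
```

```bash
python3 - <<'E'
from h import *
go(511,-228.7,20,-1.4)
w=snap('wrist'); f=w['frame']; g=cv2.cvtColor(f,cv2.COLOR_RGB2GRAY).astype(float)
print([int(x) for x in g[150,230:410:6]]); print([int(x) for x in g[200,230:410:6]])
save(w,'w5.png')
E
```

```text
lin [ 0.0013 -0.0001  0.0401] rot [-0.09  0.15  0.08] t 8.5 pos [ 509.8454 -228.8292   60.0732] [-179.9115    0.1538   -1.3192] j [-29.  11. 102.   0.  67.  62.]
[124, 120, 122, 122, 120, 121, 122, 123, 121, 121, 118, 118, 123, 122, 125, 122, 120, 122, 120, 120, 117, 120, 121, 121, 126, 123, 119, 120, 117, 123]
[122, 119, 120, 121, 122, 115, 83, 64, 92, 117, 71, 76, 128, 124, 123, 124, 124, 115, 83, 63, 66, 78, 100, 72, 121, 121, 123, 124, 124, 126]
```

View pics/w5.png

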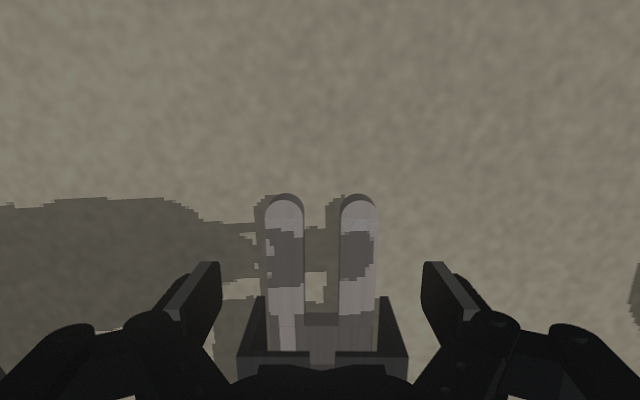

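The prongs span 264–376 px and are centred between the pads (321). Descend and grip.

Emit:
servo_tool(fingers=[0.085, 0.085, 0.085, 0.085, 0.085], linear=[[0.001, 0, 0.015], [0.001, 0, 0.028], [0.001, 0, 0.036], [0.001, 0, 0.04], [0.001, 0, 0.04]], rotation=[[0, 0, 0], [0, 0, 0], [0, 0, 0], [0, 0, 0], [0, 0, 0]])

```text
time: 9.05
tool_pos: [510.9, -230.0, 20.3]
tcp_rot: [-180.0, 0.1, -1.4]
ft_force: [-0.1, -0.3, -0.3]
finger_gap: 85.1
grip_force: 0.0
```

Emit:
servo_tool(fingers=[0.07, 0.055, 0.05, 0.05, 0.05, 0.05], linear=[[0, 0, 0], [0, 0, 0], [0, 0, 0], [0, 0, 0], [0, 0, 0], [0, 0, 0]], rotation=[[0, 0, 0], [0, 0, 0], [0, 0, 0], [0, 0, 0], [0, 0, 0], [0, 0, 0]], force=50)

```text
time: 9.65
tool_pos: [512.2, -230.7, 22.3]
tcp_rot: [180.0, -0.1, -1.4]
ft_force: [-0.9, 0.9, 6.1]
finger_gap: 58.4
grip_force: 54.3
```

Emit:
servo_tool(fingers=[0.05, 0.05, 0.05, 0.05, 0.05, 0.05, 0.05, 0.05, 0.05, 0.05], linear=[[0.005, 0, -0.001], [0.015, 0, -0.001], [0.03, 0, -0.001], [0.045, 0, -0.001], [0.06, 0, -0.001], [0.075, 0, -0.001], [0.09, 0, -0.001], [0.103, 0, -0.001], [0.112, 0, -0.001], [0.115, 0, -0.001]], rotation=[[0, 0, 0], [0, 0, 0], [0, 0, 0], [0, 0, 0], [0, 0, 0], [0, 0, 0], [0, 0, 0], [0, 0, 0], [0, 0, 0], [0, 0, 0]])

```text
time: 10.65
tool_pos: [627.2, -233.1, 22.4]
tcp_rot: [180.0, 0.0, -1.4]
ft_force: [-6.9, 1.0, 8.0]
finger_gap: 58.1
grip_force: 54.7
```

Emit:
servo_tool(fingers=[0.07, 0.085, 0.085, 0.085, 0.085, 0.085, 0.085, 0.085, 0.085], linear=[[0, 0, 0], [0, 0, 0], [0, 0, 0], [0, 0, -0.03], [0, 0, -0.07], [0, 0, -0.11], [0, 0, -0.15], [0, 0, -0.18], [0, 0, -0.18]], rotation=[[0, 0, 0], [0, 0, 0], [0, 0, 0], [0, 0, 0], [0, 0, 0], [0, 0, 0], [0, 0, 0], [0, 0, 0], [0, 0, 0]])

```text
time: 11.55
tool_pos: [629.2, -234.4, 209.5]
tcp_rot: [179.8, -0.6, -1.4]
ft_force: [1.0, 0.1, 0.6]
finger_gap: 85.1
grip_force: 0.0
```

```bash
python3 - <<'E'
from h import *
go(625,-233,200,-1.4)
w=snap('wrist'); t=snap('top')
g=cv2.cvtColor(w['frame'],cv2.COLOR_RGB2GRAY)
a=cv2.resize(w['frame'][80:330,200:440,::-1],None,fx=2,fy=2,interpolation=cv2.INTER_CUBIC)
cv2.imwrite('pics/w6.png',a)
E
```

```text
lin [-0.0043 -0.0014  0.0095] rot [ 0.24 -0.56 -0.01] t 11.55 pos [ 629.1658 -234.4378  209.5089] [179.7641  -0.5602  -1.4057] j [-25.  19.  76.   0.  84.  67.]
```

View pics/w6.png

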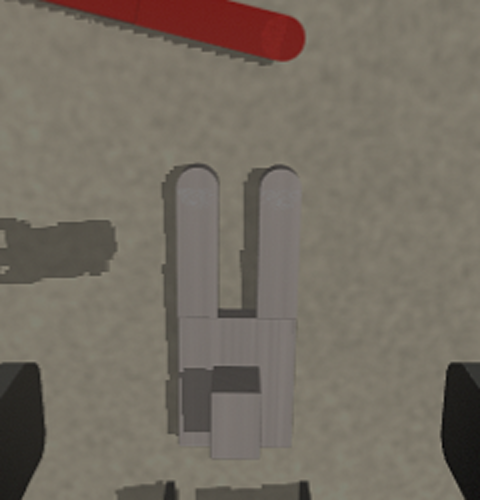

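The crop shows the lock fully out of the holster: tips at (198,165) and (279,165), block top face (211–260, 393–459), and the holster's edge just below it at row 485. The red lock's end is at (285,38), well ahead of the tips.

```bash
python3 - <<'E'
from h import *
w=load('wrist')
C=lambda X,Y,z:onz(w,200+(X+.5)/2-.5,80+(Y+.5)/2-.5,z)[:2]
b=[C(*p,44) for p in((211,393),(260,393),(211,459),(261,459))]; print('block',*b,np.mean(b,0))
print('tips',C(198,167,14),C(279,167,14)); print('outer front',C(176,200,14),C(299,200,14),'rear',C(180,440,14),C(292,440,14))
print('slot bottom',C(218,317,14),C(257,317,14))
go(np.mean(b,0)[0],np.mean(b,0)[1],120,-1.4)
E
```

```text
block [ 547.6251 -218.1634] [ 546.9912 -241.2047] [ 512.367 -216.841] [ 511.687  -241.0426] [ 529.6676 -229.3129]
tips [ 649.862  -214.6749] [ 648.8789 -252.8924]
outer front [ 634.2888 -203.477 ] [ 632.7619 -262.2992] rear [ 504.8426 -198.9115] [ 503.1858 -258.24  ]
slot bottom [ 573.9245 -221.4535] [ 573.3983 -241.0445]
lin [-0.0975 -0.0018  0.0832] rot [ 0.05 -0.13 -0.01] t 11.65 pos [ 626.8653 -233.3896  203.4203] [179.9507  -0.1252  -1.4095] j [-25.  19.  77.   0.  84.  67.]
```

Emit:
servo_tool(fingers=[0.07, 0.06, 0.06, 0.06, 0.06, 0.06, 0.06], linear=[[-0.03, -0.002, 0.0], [-0.06, -0.002, 0.03], [-0.0975, -0.002, 0.06], [-0.0975, -0.002, 0.1], [-0.0975, -0.002, 0.12], [-0.0975, -0.002, 0.12], [-0.0975, -0.002, 0.12]], rotation=[[0, 0, 0.6], [0, 0, 0.6], [0, 0, 0.6], [0, 0, 0.6], [0, 0, 0.6], [0, 0, 0.6], [0, 0, 0.6]])

```text
time: 12.35
tool_pos: [528.2, -228.3, 81.3]
tcp_rot: [-179.9, 0.1, -2.0]
ft_force: [-0.0, 0.1, 0.4]
finger_gap: 60.3
grip_force: 0.0
```

```bash
python3 -c "
from h import *
go(529.7,-229.3,39,-2)"
```

```text
lin [0.0016 0.001  0.0423] rot [-0.06  0.13 -0.  ] t 12.35 pos [ 528.2095 -228.3231   81.2721] [-179.9351    0.1319   -2.0017] j [-28.  12.  98.  -0.  70.  64.]
```

Emit:
servo_tool(fingers=[0.06, 0.06, 0.06, 0.06, 0.06], linear=[[0.001, 0.001, 0.015], [0.001, 0.001, 0.03], [0.001, 0.001, 0.04], [0.001, 0.001, 0.0425], [0.001, 0.001, 0.0425]], rotation=[[0, 0, 0], [0, 0, 0], [0, 0, 0], [0, 0, 0], [0, 0, 0]])

```text
time: 12.85
tool_pos: [529.5, -229.4, 38.9]
tcp_rot: [-180.0, 0.1, -2.0]
ft_force: [0.8, -0.7, -0.5]
finger_gap: 59.8
grip_force: 0.0
```

Emit:
servo_tool(fingers=[0.04, 0.02, 0.015, 0.015, 0.015, 0.015], linear=[[0, 0, 0], [0, 0, 0], [0, 0, 0], [0, 0, 0], [0, 0, 0], [0, 0, 0]], rotation=[[0, 0, 0], [0, 0, 0], [0, 0, 0], [0, 0, 0], [0, 0, 0], [0, 0, 0]], force=70)

```text
time: 13.45
tool_pos: [530.7, -230.1, 40.8]
tcp_rot: [180.0, -0.1, -2.0]
ft_force: [-0.1, 1.0, 5.5]
finger_gap: 22.8
grip_force: 70.2
```

Emit:
servo_tool(fingers=[0.015, 0.015, 0.015, 0.015, 0.015, 0.015, 0.015], linear=[[0, 0, -0.01], [0, 0, -0.03], [0, 0, -0.06], [0, 0, -0.09], [0, 0, -0.11], [0, 0, -0.12], [0, 0, -0.12]], rotation=[[0, 0, 0], [0, 0, 0], [0, 0, 0], [0, 0, 0], [0, 0, 0], [0, 0, 0], [0, 0, 0]])

```text
time: 14.15
tool_pos: [530.6, -230.1, 161.3]
tcp_rot: [179.9, -0.1, -2.0]
ft_force: [-0.0, 0.2, -3.0]
finger_gap: 22.7
grip_force: 69.2
```

```bash
python3 - <<'E'
from h import *
a=np.radians(5.95); u=np.array([np.cos(a),np.sin(a)]); o=np.array([461.7,203.0])
print('home TCP',o+98*u,'entry TCP (cx=25)',o-20*u,'cx=35',o-10*u)
p=o-20*u; go(p[0],p[1],130,5.95)
E
```

```text
home TCP [559.172  213.1587] entry TCP (cx=25) [441.8077 200.9268] cx=35 [451.7539 201.9634]
lin [-0.1039 -0.4277  0.0306] rot [ 0.07 -0.12 -7.95] t 14.15 pos [ 530.6454 -230.1268  161.3101] [179.9398  -0.1208  -2.0004] j [-29.   7.  95.   0.  78.  63.]
```

```bash
python3 - <<'E'
from h import *
t=load('top'); hsv=cv2.cvtColor(t['frame'],cv2.COLOR_RGB2HSV)
m=cv2.inRange(hsv,(5,120,80),(20,255,255)); n,l,st,c=cv2.connectedComponentsWithStats(m)
for i in range(1,n):
    if st[i,4]>50: 
        x,y,w,h=st[i,:4]; print(st[i]); ys,xs=np.where(l==i)
        P=np.array([onz(t,a,b,20)[:2] for a,b in zip(xs,ys)]); print(P.min(0),P.max(0)); k=P[:,0].argmax(); print('max-x pt',P[k])
        for v in range(y,y+h,4): q=onz(t,xs[ys==v].min(),v,20),onz(t,xs[ys==v].max(),v,20); print(q[0][:2],q[1][:2])
E
```

```text
[161 169  23  21 367]
[583.5987 432.5476] [656.2    509.3732]
max-x pt [656.2    481.0484]
[656.2    481.0484] [655.909  477.5366]
[643.6826 502.2122] [639.3665 449.6669]
[630.0458 509.299 ] [624.0718 435.9185]
[615.8874 509.3571] [609.6969 432.6532]
[600.945  498.9322] [595.6604 432.8703]
[585.2507 478.1377] [583.5987 457.3118]
[621 177  19  13 159]
[  461.3922 -1191.5225] [  504.3744 -1112.378 ]
max-x pt [  504.3744 -1150.1254]
[  504.3744 -1150.1254] [  502.9196 -1171.1848]
[  492.0411 -1113.3634] [  486.6865 -1188.7903]
[  477.1571 -1114.072 ] [  472.5943 -1176.7072]
[  462.01   -1118.9304] [  461.3922 -1127.1947]
[570 188  20   8  75]
[ 455.9334 -979.2159] [ 481.3524 -903.5858]
max-x pt [ 481.3524 -909.5624]
[ 481.3524 -909.5624] [ 476.1272 -979.2159]
[ 467.1452 -906.688 ] [ 464.5021 -941.2381]
[217 239  44  40 616]
[272.4157 181.9473] [394.7664 326.1839]
max-x pt [394.7664 213.088 ]
[394.7664 213.088 ] [394.5185 209.7867]
[383.0302 233.5637] [381.0605 207.1799]
[370.8251 247.4082] [369.1155 224.334 ]
[358.8866 264.5261] [352.7998 182.3167]
[346.7276 278.3219] [340.6913 196.1596]
[335.0641 298.6913] [328.8487 213.2502]
[322.9422 312.4459] [316.7854 227.038 ]
[310.8388 326.1839] [304.9804 244.0743]
[296.9125 313.5664] [293.1904 261.0868]
[283.2598 304.2881] [281.1815 274.8063]
```

Emit:
servo_tool(fingers=[0.015, 0.015, 0.015, 0.015, 0.015, 0.015, 0.015, 0.015, 0.015, 0.015], linear=[[-0.003, -0.01, 0], [-0.01, -0.04, 0], [-0.02, -0.08, 0], [-0.03, -0.12, 0], [-0.04, -0.16, 0], [-0.05, -0.2, 0], [-0.06, -0.24, 0], [-0.07, -0.28, 0], [-0.08, -0.32, 0], [-0.09, -0.36, 0]], rotation=[[0, 0, 0], [0, 0, -1], [0, 0, -2], [0, 0, -3], [0, 0, -4], [0, 0, -5], [0, 0, -6], [0, 0, -7], [0, 0, -7.9], [0, 0, -7.9]])

```text
time: 15.15
tool_pos: [450.2, 134.8, 157.7]
tcp_rot: [180.0, 0.2, 5.9]
ft_force: [0.5, 0.3, -3.4]
finger_gap: 22.9
grip_force: 69.2
```

Emit:
servo_tool(fingers=[0.015, 0.015, 0.015, 0.015, 0.015, 0.015], linear=[[0, -0.03, 0], [0, -0.05, 0.005], [0, -0.055, 0.015], [0, -0.058, 0.025], [0, -0.058, 0.03], [0, -0.058, 0.03]], rotation=[[0, 0, 0], [0, 0, 0], [0, 0, 0], [0, 0, 0], [0, 0, 0], [0, 0, 0]])

```text
time: 15.75
tool_pos: [445.6, 189.7, 127.8]
tcp_rot: [179.9, 0.2, 5.8]
ft_force: [-0.5, -0.3, -3.9]
finger_gap: 22.5
grip_force: 69.4
```

```bash
python3 - <<'E'
from h import *
go(441.8,200.9,80,5.95)
w=snap('wrist'); snap('top'); save(w,'w7.png')
g=cv2.cvtColor(w['frame'],cv2.COLOR_RGB2GRAY).astype(int)
for v in range(40,300,20): print(v,g[v,200:440:5].tolist())
q=r.sense();print(q['ft_force'],q['finger_gap'])
E
```

```text
lin [-0.0024 -0.0116  0.0478] rot [ 0.05  0.19 -0.1 ] t 15.75 pos [445.5522 189.655  127.8348] [179.9465   0.1911   5.8473] j [ 17.  -5. 111.  -0.  74. 101.]
40 [84, 84, 53, 55, 56, 54, 55, 55, 55, 51, 132, 130, 133, 133, 134, 133, 132, 134, 137, 132, 51, 52, 51, 50, 80, 79, 79, 79, 79, 76, 137, 136, 138, 138, 139, 137, 137, 138, 141, 139, 134, 131, 129, 135, 138, 138, 133, 131]
60 [89, 87, 91, 56, 56, 55, 55, 56, 56, 55, 131, 130, 130, 133, 133, 132, 131, 132, 135, 138, 53, 54, 53, 53, 81, 79, 79, 78, 79, 87, 135, 138, 139, 138, 139, 138, 137, 140, 142, 123, 127, 128, 129, 134, 135, 132, 135, 132]
80 [88, 88, 86, 56, 57, 57, 56, 57, 55, 57, 131, 128, 130, 132, 132, 132, 130, 130, 133, 135, 54, 55, 54, 54, 80, 80, 80, 80, 81, 112, 134, 136, 137, 138, 138, 136, 137, 140, 142, 136, 132, 130, 135, 129, 127, 128, 131, 130]
100 [90, 85, 86, 64, 58, 58, 59, 58, 57, 58, 105, 127, 129, 130, 130, 131, 129, 129, 132, 134, 54, 57, 57, 56, 83, 81, 82, 81, 81, 124, 134, 135, 136, 138, 138, 136, 137, 139, 142, 135, 130, 128, 129, 131, 131, 132, 132, 130]
120 [102, 89, 89, 90, 59, 59, 59, 59, 59, 6
[... 1348 characters left out ...]
 [126, 132, 138, 85, 84, 86, 84, 89, 88, 90, 88, 84, 83, 83, 83, 85, 83, 84, 83, 69, 68, 68, 70, 69, 69, 69, 69, 69, 69, 69, 134, 131, 130, 129, 134, 131, 128, 136, 134, 134, 136, 134, 133, 136, 134, 133, 129, 132]
260 [135, 134, 127, 130, 133, 127, 132, 132, 132, 132, 128, 124, 91, 83, 35, 37, 58, 58, 46, 82, 83, 85, 85, 84, 81, 127, 127, 128, 117, 118, 125, 59, 59, 53, 35, 75, 129, 133, 135, 130, 135, 135, 132, 139, 139, 133, 137, 135]
280 [129, 127, 130, 127, 136, 128, 107, 89, 53, 53, 81, 91, 35, 35, 34, 56, 56, 51, 32, 82, 83, 84, 85, 83, 83, 82, 82, 83, 82, 80, 45, 32, 57, 57, 54, 34, 34, 46, 134, 136, 136, 133, 130, 134, 132, 128, 130, 129]
[-0.146   0.2262 -2.7822] 22.535058192026117
```

```bash
python3 - <<'E'
from h import *
w=load('wrist'); g=cv2.cvtColor(w['frame'],cv2.COLOR_RGB2GRAY).astype(float)
gx=np.abs(cv2.Sobel(g,cv2.CV_64F,1,0,ksize=3)); zt=127.8-40.8+14; M=[]
for v in range(40,142,4):
    a=290+gx[v,290:312].argmax(); b=340+gx[v,340:356].argmax(); c=243+gx[v,243:262].argmax()
    M.append((*onz(w,a,v,zt)[:2],*onz(w,b,v,zt)[:2],*onz(w,c,v,zt)[:2]))
M=np.array(M); f=lambda i:np.polyfit(M[:,i],M[:,i+1],1)
for i in(0,2,4): print(np.degrees(np.arctan(f(i)[0])),np.polyval(f(i),520))
print('x range',M[0,0],M[-1,0]); 
k=r.sense()['tool_pos']; 
mid=(np.polyval(f(0),520)+np.polyval(f(2),520))/2; print('mid at 520',mid,'tcp line',k[1]+np.tan(np.radians(5.85))*(520-k[0]))
gy=np.abs(cv2.Sobel(g,cv2.CV_64F,0,1,ksize=3)); v=145+gy[145:175,325].argmax(); print('slot bottom',v,onz(w,325,v,zt))
# regulator near edge etc. seen in top view vs lock? tips:
for u in(275,370): v=2+gy[2:40,u].argmax(); print('tip?',v,onz(w,u,v,zt))
E
```

```text
6.033448331320046 207.33357647489987
6.114494324800765 187.4140707194371
5.927819509579188 227.36810176061164
x range 540.1778712379592 500.92346595475885
mid at 520 197.3738235971685 tcp line 197.4698942639634
slot bottom 167 [490.3229 192.4885 101.    ]
tip? 5 [551.6273 218.5117 101.    ]
tip? 23 [549.1933 180.8183 101.    ]
```

Emit:
servo_tool(fingers=[0.015, 0.015, 0.015, 0.015, 0.015, 0.015, 0.015], linear=[[-0.0025, -0.0115, 0], [-0.0025, -0.0115, 0.01], [-0.0025, -0.0115, 0.025], [-0.0025, -0.0115, 0.04], [-0.0025, -0.0115, 0.05], [-0.0025, -0.0115, 0.053], [-0.0025, -0.0115, 0.053]], rotation=[[0, 0, 0], [0, 0, 0], [0, 0, 0], [0, 0, 0], [0, 0, 0], [0, 0, 0], [0, 0, 0]])

```text
time: 16.55
tool_pos: [442.7, 201.9, 76.3]
tcp_rot: [180.0, 0.1, 5.9]
ft_force: [-0.2, 0.1, -2.5]
finger_gap: 22.7
grip_force: 69.5
```

```bash
python3 -c "
from h import *
go(441.8,200.9,71,5.85)"
```

```text
lin [-0.001   0.0009  0.0053] rot [0.01 0.05 0.05] t 16.55 pos [442.7119 201.9123  76.337 ] [179.9876   0.0509   5.9002] j [ 18.  -1. 113.  -0.  68. 103.]
```

Emit:
servo_tool(fingers=[0.015, 0.015, 0.015, 0.015, 0.015, 0.015], linear=[[0, 0.001, 0.001], [0, 0.001, 0.002], [0, 0.001, 0.003], [0, 0.001, 0.004], [0, 0.001, 0.005], [0, 0.001, 0.0055]], rotation=[[0, 0, 0], [0, 0, 0], [0, 0, 0], [0, 0, 0], [0, 0, 0], [0, 0, 0]])

```text
time: 17.15
tool_pos: [443.1, 201.0, 71.2]
tcp_rot: [-180.0, -0.0, 5.9]
ft_force: [-0.9, 0.3, -2.7]
finger_gap: 22.7
grip_force: 69.5
```

Emit:
servo_tool(fingers=[0.015, 0.015, 0.015], linear=[[0, 0, 0.0005], [0, 0, 0.001], [0, 0, 0.001]], rotation=[[0, 0, 0], [0, 0, 0], [0, 0, 0]])

```text
time: 17.45
tool_pos: [443.2, 201.1, 70.7]
tcp_rot: [180.0, -0.0, 5.9]
ft_force: [-3.8, -0.4, 3.8]
finger_gap: 22.7
grip_force: 70.3
```

Emit:
servo_tool(fingers=[0.015, 0.015, 0.015, 0.015, 0.015, 0.015, 0.015, 0.015], linear=[[0.005, 0, 0], [0.01, 0, 0], [0.015, 0, 0], [0.02, 0, 0], [0.025, 0, 0], [0.03, 0, 0], [0.035, 0, 0], [0.04, 0, 0]], rotation=[[0, 0, 0], [0, 0, 0], [0, 0, 0], [0, 0, 0], [0, 0, 0], [0, 0, 0], [0, 0, 0], [0, 0, 0]])

```text
time: 18.25
tool_pos: [483.3, 205.3, 70.8]
tcp_rot: [-180.0, 0.0, 5.9]
ft_force: [-6.8, -1.1, 7.0]
finger_gap: 22.7
grip_force: 70.8
```

Emit:
servo_tool(fingers=[0.015, 0.015, 0.015, 0.015, 0.015], linear=[[0.004, 0, 0], [0.008, 0, 0], [0.012, 0, 0], [0.016, 0, 0], [0.02, 0, 0]], rotation=[[0, 0, 0], [0, 0, 0], [0, 0, 0], [0, 0, 0], [0, 0, 0]])

```text
time: 18.75
tool_pos: [503.2, 207.4, 70.8]
tcp_rot: [-180.0, 0.0, 5.9]
ft_force: [-5.7, 0.1, 7.7]
finger_gap: 22.4
grip_force: 70.7
```

Emit:
servo_tool(fingers=[0.015, 0.015, 0.015, 0.015, 0.015, 0.015, 0.015], linear=[[0.004, 0, 0], [0.008, 0, 0], [0.012, 0, 0], [0.016, 0, 0], [0.02, 0, 0], [0.024, 0, 0], [0.028, 0, 0]], rotation=[[0, 0, 0], [0, 0, 0], [0, 0, 0], [0, 0, 0], [0, 0, 0], [0, 0, 0], [0, 0, 0]])

```text
time: 19.45
tool_pos: [531.0, 210.2, 70.8]
tcp_rot: [-180.0, 0.0, 5.9]
ft_force: [-5.5, -1.1, 7.9]
finger_gap: 22.5
grip_force: 70.7
```

Emit:
servo_tool(fingers=[0.015, 0.015, 0.015, 0.015, 0.015, 0.015], linear=[[0.004, 0, 0], [0.008, 0, 0], [0.012, 0, 0], [0.016, 0, 0], [0.018, 0, 0], [0.02, 0, 0]], rotation=[[0, 0, 0], [0, 0, 0], [0, 0, 0], [0, 0, 0], [0, 0, 0], [0, 0, 0]])

```text
time: 20.05
tool_pos: [550.8, 212.3, 70.8]
tcp_rot: [-180.0, 0.0, 5.9]
ft_force: [-6.4, -1.1, 7.2]
finger_gap: 22.6
grip_force: 70.8
```

Emit:
servo_tool(fingers=[0.015, 0.015, 0.015, 0.015, 0.015, 0.015, 0.015], linear=[[0.001, 0, 0], [0.002, 0, 0], [0.003, 0, 0], [0.004, 0, 0], [0.005, 0, 0], [0.006, 0, 0], [0.006, 0, 0]], rotation=[[0, 0, 0], [0, 0, 0], [0, 0, 0], [0, 0, 0], [0, 0, 0], [0, 0, 0], [0, 0, 0]])

```text
time: 20.75
tool_pos: [556.9, 212.9, 70.8]
tcp_rot: [-180.0, -0.0, 5.9]
ft_force: [-5.3, -0.4, 6.5]
finger_gap: 22.6
grip_force: 70.6
```

Emit:
servo_tool(fingers=[0.015, 0.015, 0.015, 0.015], linear=[[0.0005, 0, 0], [0.001, 0, 0], [0.0015, 0, 0], [0.002, 0, 0]], rotation=[[0, 0, 0], [0, 0, 0], [0, 0, 0], [0, 0, 0]])

```text
time: 21.15
tool_pos: [558.7, 213.1, 70.8]
tcp_rot: [-180.0, 0.0, 5.9]
ft_force: [-6.2, -0.7, 7.9]
finger_gap: 22.7
grip_force: 70.8
```

Emit:
servo_tool(fingers=[0.015, 0.015, 0.015, 0.015], linear=[[0.0005, 0, 0], [0.001, 0, 0], [0.0015, 0, 0], [0.0015, 0, 0]], rotation=[[0, 0, 0], [0, 0, 0], [0, 0, 0], [0, 0, 0]])

```text
time: 21.55
tool_pos: [559.7, 213.2, 70.8]
tcp_rot: [-180.0, 0.1, 5.9]
ft_force: [-9.2, -1.6, 9.4]
finger_gap: 22.6
grip_force: 71.2
```

Emit:
servo_tool(fingers=[0.015, 0.015, 0.015, 0.015], linear=[[0.0005, 0, 0], [0.001, 0, 0], [0.0015, 0, 0], [0.0015, 0, 0]], rotation=[[0, 0, 0], [0, 0, 0], [0, 0, 0], [0, 0, 0]])

```text
time: 21.95
tool_pos: [559.8, 213.2, 70.8]
tcp_rot: [180.0, 0.3, 5.9]
ft_force: [-16.4, -2.5, 16.2]
finger_gap: 22.6
grip_force: 72.1
```

Emit:
servo_tool(fingers=[0.015, 0.015, 0.015, 0.015], linear=[[0.0007, 0, 0], [0.0014, 0, 0], [0.002, 0, 0], [0.002, 0, 0]], rotation=[[0, 0, 0], [0, 0, 0], [0, 0, 0], [0, 0, 0]])

```text
time: 22.35
tool_pos: [559.9, 213.2, 70.7]
tcp_rot: [180.0, 0.5, 5.9]
ft_force: [-28.8, -4.9, 24.7]
finger_gap: 22.3
grip_force: 73.3
```

```bash
python3 -c "
from h import *
w=snap('wrist'); print(r.sense()['joint_pos'])"
```

```text
[15.9182 16.5386 94.4116  0.0493 69.539  99.9752]
```

The end stop is felt: position stays at 559.9 while the force rises to 29 N. Release and retreat.

Emit:
servo_tool(fingers=[0.035, 0.05, 0.05, 0.05, 0.05, 0.05, 0.05, 0.05, 0.05, 0.05], linear=[[-0.001, 0, 0], [-0.002, 0, 0], [-0.002, 0, 0], [-0.002, 0, -0.01], [-0.002, 0, -0.03], [-0.01, 0, -0.07], [-0.02, 0, -0.11], [-0.03, 0, -0.15], [-0.03, 0, -0.19], [-0.03, 0, -0.19]], rotation=[[0, 0, 0], [0, 0, 0], [0, 0, 0], [0, 0, 0], [0, 0, 0], [0, 0, 0], [0, 0, 0], [0, 0, 0], [0, 0, 0], [0, 0, 0]])

```text
time: 23.4
tool_pos: [536.8, 211.3, 269.2]
tcp_rot: [-179.9, -0.7, 5.9]
ft_force: [1.4, -0.1, -0.6]
finger_gap: 49.9
grip_force: 0.0
```

Emit:
servo_tool(fingers=[0.05, 0.05, 0.05], linear=[[0.08, 0, 0], [0.08, 0, 0], [0.08, 0, 0]], rotation=[[0, 0, 0], [0, 0, 0], [0, 0, 0]])

```text
time: 23.7
tool_pos: [615.5, 218.1, 258.8]
tcp_rot: [180.0, 0.0, 5.8]
ft_force: [0.4, -0.1, -0.3]
finger_gap: 50.0
grip_force: 0.0
```

```bash
python3 - <<'E'
from h import *
go(620,220,260,5.9)
w=snap('wrist'); snap('top'); g=cv2.cvtColor(w['frame'],cv2.COLOR_RGB2GRAY).astype(float)
# expected feature pixels
a=np.radians(5.95); R=np.array([[np.cos(a),-np.sin(a)],[np.sin(a),np.cos(a)]]); o=np.array([461.7,203.])
W=lambda x,y,z:np.r_[o+R@[x,y],z]
for n,p in dict(blockF=(116,0,74),blockB=(80,0,74),tail=(68,0,44),mark1=(221.5,0,55.5),mark2=(243.5,0,55.5),hr=(135,0,88),hs=(205,0,88)).items(): print(n,proj(w,W(*p)))
c=int(round(proj(w,W(98,0,74))[0])); v0=int(proj(w,W(60,0,44))[1])
print('column profile by reg x at z=74/44:')
for x in range(60,125,2):
    q=[proj(w,W(x,0,74)),proj(w,W(x,20,44))]; print(x,[int(cv2.getRectSubPix(g.astype(np.float32),(1,1),tuple(map(float,k)))[0,0]) for k in q],end=' ')
print()
def axis(p0,p1,z,half,dark,th):
    P=[]
    for x in np.linspace(p0,p1,40):
        ys=np.linspace(-half,half,81); val=np.array([cv2.getRectSubPix(g.astype(np.float32),(1,1),tuple(map(float,proj(w,W(x,y,z)))))[0,0] for y in ys])
        wt=np.clip(th-val,0,None) if dark else np.clip(val-th,0,None)
        if wt.sum()>30:P.append((x,(wt*ys).sum()/wt.sum()))
    P=np.array(P); return len(P),P[0],P[-1],np.degrees(np.arctan(np.polyfit(*P.T,1)[0]))
print('line',axis(168,198,88,5,False,70)); print('mark',axis(224,241,55.5,5,True,90))
E
```

```text
lin [ 0.0047 -0.0014 -0.0012] rot [ 0.03  0.04 -0.07] t 23.7 pos [615.5109 218.1047 258.769 ] [179.973    0.0381   5.8329] j [15. 16. 75. -0. 89. 99.]
blockF [320.1878 223.7696]
blockB [320.3085 258.0463]
tail [320.3891 256.1376]
mark1 [319.8456 109.3451]
mark2 [319.7567  84.0286]
hr [320.0876 209.2097]
hs [319.8044 130.2267]
column profile by reg x at z=74/44:
60 [82, 81] 62 [81, 80] 64 [80, 79] 66 [80, 79] 68 [80, 119] 70 [79, 123] 72 [80, 123] 74 [79, 123] 76 [79, 124] 78 [80, 111] 80 [124, 82] 82 [126, 82] 84 [126, 82] 86 [126, 82] 88 [126, 82] 90 [126, 82] 92 [126, 82] 94 [126, 82] 96 [126, 82] 98 [126, 82] 100 [126, 82] 102 [127, 83] 104 [126, 82] 106 [126, 82] 108 [126, 82] 110 [126, 82] 112 [127, 82] 114 [122, 123] 116 [66, 125] 118 [67, 125] 120 [67, 124] 122 [68, 125] 124 [75, 125] 
line (40, array([168.    ,  -0.0456]), array([198.    ,  -0.1159]), np.float64(-0.1285582903350344))
mark (40, array([224.    ,   0.5447]), array([241.    ,   0.6525]), np.float64(0.18263942869227778))
```

The lock is home: its block spans about 79–115 mm and its tail is at about 68 mm, against 80–116 and 68 expected. The handle is within 0.4° of the mark, and the arm is clear.

```bash
python3 -c "
from h import *
print(r.hand_in())"
```

```text
the job is handed in; nothing more can be done
None
```

I turned the knob clockwise until the pointer was on the mark (within about 0.4°), then slid the lock home until I felt the end stop, let go of everything and handed the job in at about 24 s.

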